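# Count to the third gap of the packet rack and push the packet home

## Task

Run one fingertip along the top of the metal rail of the packet rack, starting over the first gap at the blue-painted end and counting every gap, full or empty, up to the third. Then push the red-banded packet from the loading board into that third gap until it is fully home against the back stop. Slide it flat on the board with the fingers, never lifting or tipping it, and leave everything else where it is.

Things in the scene. Friction and masses are not known exactly. Their poses are not given: they have to be found in the camera images.
- rack: Fixed wooden rack with six gaps in a row, open to the robot and above, and a loading board in front. Origin: on the table, below the middle of the mouth; x points into the gaps, y left along the row, z up. Gaps: 94 mm wide, centred at y = +255, +153, +51, -51, -153, -255 mm, from x = 0 to the back stop. Dividers: 8 mm thick, 102 mm apart, 48 mm high above the table. Either end can be the blue one.
- board_top (a point): Middle of the loading board's top, 10 mm above the table. The board is flat, 646 mm wide, from x = -190 mm to under the gaps (rack frame), so packets slide from it straight into the gaps.
- nose (a point): Foot of the front tip of the middle divider, at x = -22 mm in the rack's frame. Every divider has such a nose, 48 mm high above the table, tapering from 8 mm thick at x = 0 to 3 mm at its tip.
- back_stop (a point): Foot of the back stop's face, at x = +88 mm in the rack's frame, 10 mm above the table, same for all gaps.
- blue_end: Blue-painted end panel (106 x 12 x 56 mm, standing on the board, top 66 mm above the table) that marks the end of the rack from which gaps are counted. It is at y = +316 mm (left) or -316 mm (right) in the rack's frame. Origin: underside, in line with the mouth of the rack.
- grey_end: The same panel in grey, at the other end of the rack.
- packet: The packet to be put away: white wrapped packet with one wide red band, 86 mm square, 32 mm thick, about 0.4 kg, lying flat on the loading board in front of the gaps, turned by up to about 0.3 rad from square. Origin: centre of its underside; z up, x and y square to its sides. Fully home, against the back stop, its origin is at x = +45 mm in the rack's frame.
- weight: Brass pressing weight, a disc 72 mm across and 26 mm high with a knob (54 mm in all), stored in one of the outer gaps. Origin: centre of underside. To be left alone.
- tin: Closed metal tin, 50 mm across, 48 mm high, on one end of the loading board. Origin: centre of underside. To be left alone.
- pounce: Dark wooden stamp-like dabber, 44 mm across, 53 mm high, on the other end of the loading board. Origin: centre of underside. To be left alone.
- hammer: Cast-iron beating hammer standing on its face on the grey stone block at the left of the table; head 88 mm across, 118 mm high, handle level, 66 mm above the block. Origin: centre of the face. To be left alone.
- brush: Wooden brush lying on the table beyond the right end of the rack. Origin: its underside. To be left alone.
- stored_a: White wrapped packet with one brown band, 86 mm square, 32 mm thick, lying in one of the four outer gaps (never in the third gap from either end). Origin: centre of underside. To be left alone.
- stored_b: White wrapped packet with one brown band, 86 mm square, 32 mm thick, lying in one of the four outer gaps (never in the third gap from either end). Origin: centre of underside. To be left alone.
- stored_c: White wrapped packet with one brown band, 86 mm square, 32 mm thick, lying in one of the four outer gaps (never in the third gap from either end). Origin: centre of underside. To be left alone.
- rail_1: Part of the flat metal rail over the mouth of gap 1 counted from the left (+y): bright plate with a blank white card, 60 mm along y, 20 mm deep; origin at the middle of its top face, 58 mm above the table. The rail is rigid, 10 mm thick, flush and smooth all along, and lies on the dividers, x = 6 to 26 mm in the rack's frame.
- rail_2: Part of the flat metal rail over the mouth of gap 2 counted from the left (+y): bright plate with a blank white card, 60 mm along y, 20 mm deep; origin at the middle of its top face, 58 mm above the table. The rail is rigid, 10 mm thick, flush and smooth all along, and lies on the dividers, x = 6 to 26 mm in the rack's frame.
- rail_3: Part of the flat metal rail over the mouth of gap 3 counted from the left (+y): bright plate with a blank white card, 60 mm along y, 20 mm deep; origin at the middle of its top face, 58 mm above the table. The rail is rigid, 10 mm thick, flush and smooth all along, and lies on the dividers, x = 6 to 26 mm in the rack's frame.
- rail_4: Part of the flat metal rail over the mouth of gap 4 counted from the left (+y): bright plate with a blank white card, 60 mm along y, 20 mm deep; origin at the middle of its top face, 58 mm above the table. The rail is rigid, 10 mm thick, flush and smooth all along, and lies on the dividers, x = 6 to 26 mm in the rack's frame.
- rail_5: Part of the flat metal rail over the mouth of gap 5 counted from the left (+y): bright plate with a blank white card, 60 mm along y, 20 mm deep; origin at the middle of its top face, 58 mm above the table. The rail is rigid, 10 mm thick, flush and smooth all along, and lies on the dividers, x = 6 to 26 mm in the rack's frame.
- rail_6: Part of the flat metal rail over the mouth of gap 6 counted from the left (+y): bright plate with a blank white card, 60 mm along y, 20 mm deep; origin at the middle of its top face, 58 mm above the table. The rail is rigid, 10 mm thick, flush and smooth all along, and lies on the dividers, x = 6 to 26 mm in the rack's frame.
Things that resemble listed ones, but are neither listed nor needed, are in the scene too. Leave any purple or yellow look-alike of the packet alone.

How it is judged:
By the outcome, as a careful person would: the job done as asked, in the order asked, and still so for the second after the job is handed in, with the robot touching nothing.
It also fails if it takes over 58 s, if anything falls off the work surface, if the arm or the gripper's body presses on something with over 40 N, if the wrist force passes 120 N, or if a joint passes its speed limit or range.

## Robot

A 6-joint arm with a two-finger parallel gripper is mounted at the origin on the work surface. World frame = base frame: x ahead of the robot, y to its left, z up, the work surface at z = 0. Lengths are in m, angles in rad, forces in N, time in s.
With the tool pointing down it reaches from about 0.275 to 0.825 m from the base axis. Payload 4.9 kg.
Tool frame: the origin (TCP) lies midway between the tips of the shut fingers; the grasp point (between the pads) lies 19 mm behind it; x points along the fingers, y is the direction in which the jaws open and shut, and the axes are right-handed (so a half turn about x gives the same grasp; the last joint's range is limited). The gripper opens to 85 mm and grips with 20 to 120 N. Pads are 22 mm wide; open, the fingers measure 114 mm over their backs; the gripper's body (76 mm by 85 mm) begins 54 mm behind the grasp point. The pads swing forward as they close: fully open they stand 13 mm farther back than shut.
Start: joints at [1.116, 0.326, -0.193, 1.052, 0, 1.437], TCP at [0.173, 0.522, 0.204] pointing down, gripper open.
Joint ranges: [-2.65, 2.65], [-0.97, 1.79], [-1.3, 1.35], [-1.93, 2.1], [-1.47, 1.37], [-3.14, 3.14]. Speed limits (rad/s): [2.57, 2.57, 3.14, 3.14, 3.14, 3.14].

## Interface

Orientations are given as a rotation vector (axis times angle).
In Python, from station import readout, viewer, env gives the robot as it stands.
- The arm moves only by the tool drive_tool, never from a script. Its argument "deltas" is text: rows parted by semicolons, each of 5 numbers parted by spaces: the shift along the tool's x, y, z in units of 30 mm (1.0 is 30 mm), then the turn about the tool's x in units of 0.12 rad (1.0 is 0.12 rad), then the closure, from 0 (fully open) to 1 (shut). A call has 1 to 10 rows; each row shifts and turns the commanded pose from where the row before left it, along the tool's axes as they then stand; what a row does not reach is not made up. A row lasts 1/10 s, in which the tool goes at most 50 mm and 8.59 degrees, less where a joint would pass 70% of its speed; a pose out of reach is approached as far as the arm can. A call with a number of a shift or a turn outside -1 to 1 is refused whole. A call with a gripper value outside its range is refused whole. The fingers move at their own pace and stop on an object; "force" is the grip in N (left out, the last holds). Time passes only in rows, so rows that do not move let the fingers close. It gives the time, the measured TCP pose, the force and the opening at its end, in the units of the state.
- readout.get_obs(): the state, without advancing time (a new reading comes with each control period).
- viewer.grab_frame(name): name is "scene" or "top" or "wrist"; returns the picture (420x560x3 uint8, red, green, blue); there is no depth.
- viewer.camera_model(name): a dict with "fx", "fy", "cx", "cy" (pixels), "dist_coeffs" ([k1, k2, p1, p2, k3] as OpenCV has them; the pictures are not rectified), "R" (3x3) and "t" (3): a world point X has camera coordinates R X + t. Camera axes: x right, y down, z forward; pixel columns grow to the right and rows downward; lengths in m; the calibration is good to about 2 mm. A picture is of the moment at which its call begins: read the wrist's pose just before it. camera_model takes no time and is no camera call; for the wrist camera it gives the pose at the moment of the call.
- env.close_job(): hands the job in, once; it reports no verdict.
The state is a dict: "time_s": time; "qpos": joint angles; "joint_vel": joint speeds; "joint_torque": joint torques, N m; "tcp_pos": TCP position; "tcp_rot": TCP orientation; "ft_force": force on the tool from outside, world axes, zero at the start; "moment": the same for the moment, N m; "gripper_width": finger opening in m.
Only numpy, scipy, OpenCV 4.12 (cv2) and the standard library are available. Lean on these libraries where they do the work, as an engineer would, in place of code of your own. Each camera call takes 0.05 s, during which the arm holds its last target.

## Working session

There is one attempt and no reset: what is moved stays moved. The work goes in short steps, Python scripts to look and compute and a tool call to move; the robot and the scene stay as the last step left them, time stands still between calls to the robot, and variables do not carry over. Pictures are saved under pics/ and viewed, and the job is handed in when it is done.

Besides the shell and the picture viewer there is one more tool, called after ">>>" as name(argument=value, ...) on one line, values as JSON. drive_tool: Moves the arm, as the interface text tells. Shifts and turns lie within -1 to 1; 1 stands for 30 mm of shift or 0.12 rad of turn. Its arguments: {"type":"object","properties":{"deltas":{"type":"string"},"force":{"type":"number"}},"required":["deltas"]}

```bash
mkdir -p pics; ls; python3 - <<'E'
from station import readout, viewer, env
import cv2
o=readout.get_obs(); print(o)
for n in ["scene","top"]:
    im=viewer.grab_frame(n); cv2.imwrite(f"pics/{n}0.png",im[:,:,::-1]); print(n,viewer.camera_model(n))
E
```

```text
pics
{'time_s': 0.0, 'qpos': array([ 1.11578457e+00,  3.26964176e-01, -1.93574452e-01,  1.05198980e+00,
        6.80097666e-06,  1.43662523e+00]), 'joint_vel': array([ 1.19356749e-03,  7.97613585e-05,  5.76890558e-05, -4.75655650e-05,
       -6.15107571e-04, -1.79073725e-04]), 'joint_torque': array([-2.38379948e-05, -4.43404055e+01,  2.62442154e+01,  1.54914823e-02,
       -1.60124760e-04,  1.16720022e-05]), 'tcp_pos': array([0.17314709, 0.52138063, 0.2028944 ]), 'tcp_rot': array([ 0.25050491,  1.55660089, -0.25311472]), 'ft_force': array([-0.77156728, -0.32237198, -0.50510071]), 'moment': array([-0.03660155, -0.02439731,  0.02602254]), 'gripper_width': 0.08524347147786612}
scene {'fx': 503.5082561967235, 'fy': 503.5082561967235, 'cx': 287.20854248602376, 'cy': 221.1430709944978, 'dist_coeffs': array([0.02356557, 0.        , 0.        , 0.        , 0.        ]), 'R': array([[ 0.11295586,  0.99359944, -0.00105915],
       [ 0.58172283, -0.06699639, -0.81062324],
       [-0.80550576,  0.09094851, -0.58556711]]), 't': array([-0.08391831, -0.1692446 ,  1.8084488 ])}
top {'fx': 506.8839173501113, 'fy': 506.8839173501113, 'cx': 270.73740916647, 'cy': 207.11007523629155, 'dist_coeffs': array([-0.12435499,  0.        ,  0.        ,  0.        ,  0.        ]), 'R': array([[ 1.89518669e-02, -9.99818059e-01,  2.16210083e-03],
       [-9.86856788e-01, -1.90531976e-02, -1.60470110e-01],
       [ 1.60482109e-01,  9.07524282e-04, -9.87038332e-01]]), 't': array([0.03918014, 0.4564846 , 1.46321943])}
```

View pics/scene0.png

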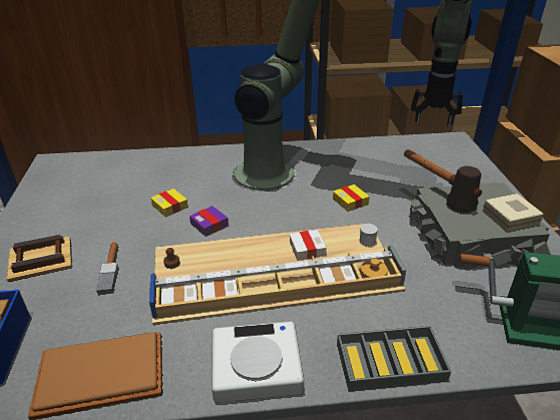

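View pics/top0.png

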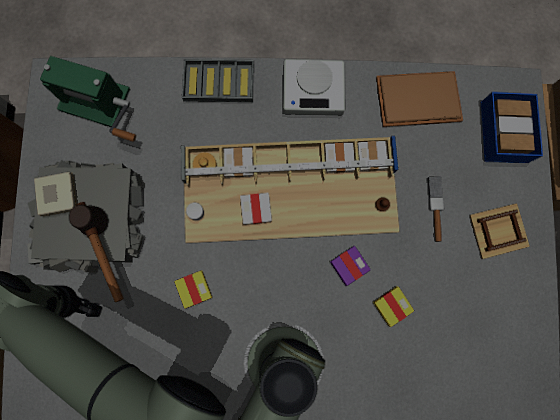

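Blue end panel is at the right (top pic ~(395,152)), so counting runs from −y. Third gap is at top-view px ~(306,160), empty. The red-banded white packet is at (255,208). The yellow ones at (193,289) and (393,306) and the purple one at (350,265) are look-alikes. I'll enlarge the view to confirm.

```bash
python3 - <<'E'
import cv2
im=cv2.imread("pics/top0.png")
c=cv2.resize(im[125:250,170:410],None,fx=3.3,fy=3.3,interpolation=cv2.INTER_CUBIC); cv2.imwrite("pics/top0c.png",c)
E
cat > h.py <<'E'
import numpy as np, cv2
from station import viewer
def ray(name,px,z,cm=None):
    cm=cm or viewer.camera_model(name)
    K=np.array([[cm['fx'],0,cm['cx']],[0,cm['fy'],cm['cy']],[0,0,1]])
    u=cv2.undistortPoints(np.array(px,float).reshape(-1,1,2),K,np.array(cm['dist_coeffs'])).reshape(-1,2)
    R=np.array(cm['R']);t=np.array(cm['t']);C=-R.T@t
    d=np.c_[u,np.ones(len(u))]@R
    return C+d*((z-C[2])/d[:,2])[:,None]
def proj(name,X,cm=None):
    cm=cm or viewer.camera_model(name)
    K=np.array([[cm['fx'],0,cm['cx']],[0,cm['fy'],cm['cy']],[0,0,1]])
    return cv2.projectPoints(np.array(X,float).reshape(-1,1,3),cv2.Rodrigues(np.array(cm['R']))[0],np.array(cm['t']),K,np.array(cm['dist_coeffs']))[0].reshape(-1,2)
E
```

```text
(no output)
```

View pics/top0c.png

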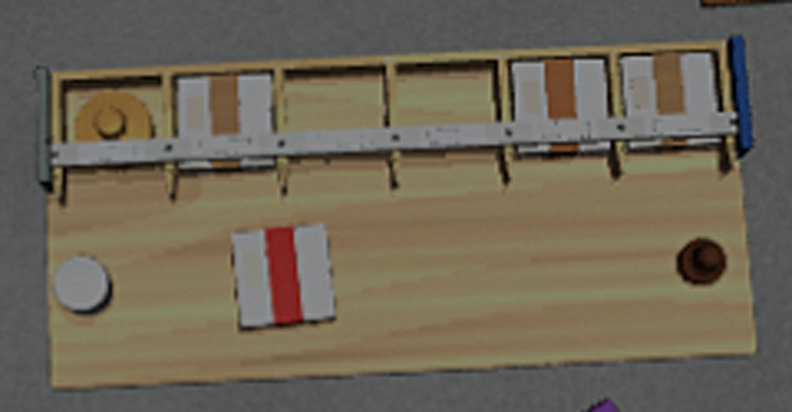

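The enlarged crop confirms it: one white packet with a wide red band at crop (283,276). Gap 3 from blue lies between the dividers at crop x≈392 and 505 and is empty. The stored packets (brown bands) and the weight are elsewhere.

```bash
python3 - <<'E'
import numpy as np,cv2
from h import *
from scipy.optimize import least_squares
im=cv2.imread("pics/top0.png")
cr=lambda p:(np.array(p,float)+0.5)/3.3-0.5+np.array([170,125])
# rail mask: lsq of rough points
pts=[((52,387),(-190,323,10)),((755,352),(-190,-323,10)),
 ((50,155),(16,306,58)),((738,123),(16,-306,58)),((168,147),(16,204,58)),((396,138),(16,0,58)),((509,132),(16,-102,58)),((622,127),(16,-204,58))]
P=np.array([cr(p) for p,_ in pts]);M=np.array([m for _,m in pts])/1000.
W=np.array([ray("top",P[i],M[i,2])[0] for i in range(len(P))])
f=lambda q:((np.c_[np.cos(q[2])*M[:,0]-np.sin(q[2])*M[:,1]+q[0],np.sin(q[2])*M[:,0]+np.cos(q[2])*M[:,1]+q[1]]-W[:,:2])*1000).ravel()
r=least_squares(f,[.5,0,0],loss='soft_l1',f_scale=3);q=r.x;print("rack",q);print(f(q).reshape(-1,2).round(1))
c,s=np.cos(q[2]),np.sin(q[2])
toR=lambda w:np.array([[c,s],[-s,c]])@(np.array(w)[:2]-q[:2])
# packet
hsv=cv2.cvtColor(im,cv2.COLOR_BGR2HSV)
m=((hsv[...,2]>110)&(hsv[...,1]<60)|((hsv[...,2]>80)&(hsv[...,1]>150)&((hsv[...,0]<6)|(hsv[...,0]>174)))).astype(np.uint8)
m[:190]=0;m[228:]=0;m[:,:235]=0;m[:,275:]=0
n=cv2.findContours(m,0,1)[0];k=max(n,key=cv2.contourArea);rect=cv2.minAreaRect(k);print(rect)
b=cv2.boxPoints(rect);w=ray("top",b,.042);print([toR(x)*1000 for x in w]);
b2=[cr(p) for p in [(232,234),(326,224),(335,320),(241,328)]];w=ray("top",b2,.042);R=np.array([toR(x)*1000 for x in w]);print(R.round(1),R.mean(0))
print("pounce,tin",[ (toR(ray("top",cr(p),z)[0])*1000).round() for p,z in [((706,256),.053),((80,283),.048)]])
sc=cv2.imread("pics/scene0.png");print("gap3 world",[ (q[:2]+np.array([[c,-s],[s,c]])@np.array(v)) for v in [(.016,-.255),(.016,-.051),(.045,-.051),(-.1,-.051)]])
# check in scene
def draw(name,img,X):
    for p in proj(name,X): cv2.circle(img,tuple(int(round(4*v)) for v in p*2.0) ,1,(0,255,0),-1,shift=2)
for nme in ["scene","top"]:
    g=cv2.resize(cv2.imread(f"pics/{nme}0.png"),None,fx=2,fy=2,interpolation=cv2.INTER_CUBIC)
    X=[(.016,y,.058) for y in [-.306,-.204,-.102,0,.102,.204,.306]]+[(-.022,y,.048) for y in [-.306,-.204,-.102,0,.102,.204,.306]]+[(-.19,-.323,.01),(-.19,.323,.01),(0,-.31,.066),(0,.322,.066)]
    X=[(*(q[:2]+np.array([[c,-s],[s,c]])@np.array(v[:2])),v[2]) for v in X]
    draw(nme,g,X)
    cv2.imwrite(f"pics/{nme}chk.png",g[420:660,280:840] if nme=="scene" else g[250:500,340:820])
E
```

```text
rack [ 0.55998084 -0.00652013  0.06758425]
[[-1.   1.8]
 [-1.3 -3. ]
 [ 1.5 -4.5]
 [ 0.6  4.8]
 [-0.8 -0.3]
 [ 0.9  0.3]
 [ 0.1  0.1]
 [ 0.   0.5]]
((255.64633178710938, 207.8170623779297), (28.933063507080078, 29.37479019165039), 83.6598129272461)
[array([-60.67291725, 152.19106023]), array([-55.08974397,  65.35564285]), array([-141.41946155,   60.10630973]), array([-146.88797927,  146.1474884 ])]
[[ -62.2  150.8]
 [ -57.2   66.1]
 [-144.4   62.2]
 [-147.6  146.1]] [-102.86285289  106.28439855]
pounce,tin [array([-105., -272.]), array([-101.,  288.])]
gap3 world [array([ 0.59316518, -0.25985746]), array([ 0.57938849, -0.05632318]), array([ 0.60832228, -0.05436473]), array([ 0.46365331, -0.06415698])]
```

View pics/scenechk.png

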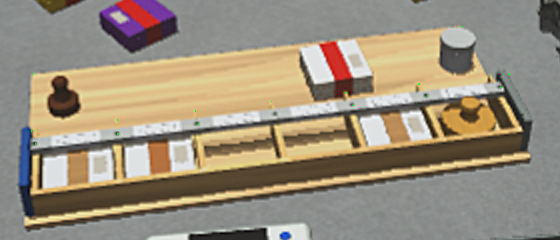

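View pics/topchk.png

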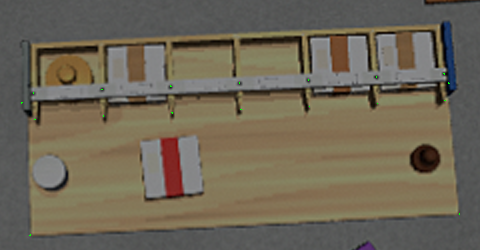

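Rack pose is (0.560, −0.0065), yaw 0.0676, with a good overlay in both views. The packet centre is at about (−103, +106) mm in the rack frame and only slightly turned. Next, the tool axes.

```bash
cat >> h.py <<'E'
from scipy.spatial.transform import Rotation
q=np.array([0.5600,-0.0065,0.0676]);_c,_s=np.cos(q[2]),np.sin(q[2]);RR=np.array([[_c,-_s],[_s,_c]])
def st():
    from station import readout
    o=readout.get_obs();T=Rotation.from_rotvec(o['tcp_rot']).as_matrix()
    a=np.arctan2(T[1,1],T[0,1])-q[2]; p=RR.T@(o['tcp_pos'][:2]-q[:2])
    print("t",round(o['time_s'],2),"rack xy mm",(p*1000).round(1),"z",round(o['tcp_pos'][2]*1000,1),"jaw yaw vs rack",round(a,3),"F",o['ft_force'].round(1),"w",round(o['gripper_width']*1000,1),"q",o['qpos'].round(2))
    return o,T
E
python3 -c "
from h import *
o,T=st();print(T.round(3)); print(ray('top',[[117,300],[88,218],[67,187]],.15).round(3))
"
```

```text
t 0.1 rack xy mm [-350.3  552.9] z 203.0 jaw yaw vs rack 1.182 F [ 0.3 -0.4  0.6] w 85.3 q [ 1.12  0.33 -0.19  1.05 -0.    1.44]
[[-0.001  0.315  0.949]
 [-0.001  0.949 -0.315]
 [-1.    -0.002 -0.   ]]
[[0.176 0.457 0.15 ]
 [0.397 0.553 0.15 ]
 [0.483 0.621 0.15 ]]
```

>>> drive_tool(deltas="-0.2 0 0 0.985 0.5;-0.2 0 0 0.985 0.5;-0.2 0 0 0.985 0.5;-0.2 0 0 0.985 0.5;-0.2 0 0 0.985 0.5;-0.2 0 0 0.985 0.5;-0.2 0 0 0.985 0.5;-0.2 0 0 0.985 0.5;0 0 0 0.985 0.5;0 0 0 0.985 0.5", force=20)

```text
time_s: 1.1
tcp_pos: [0.1733, 0.5218, 0.2515]
tcp_rot: [1.162, 1.238, -1.163]
ft_force: [0.5, -0.0, 0.1]
gripper_width: 0.0431
```

```bash
python3 -c "
from h import *
st()"
```

```text
t 1.1 rack xy mm [-350.1  553.2] z 251.5 jaw yaw vs rack -0.004 F [ 0.5 -0.   0.1] w 43.1 q [ 1.12  0.3  -0.11  1.17  0.    2.62]
```

>>> drive_tool(deltas="0 0.2 0.6 0 0.5;0 0.4 1 0 0.5;0 0.4 1 0 0.5;0 0.4 1 0 0.5;0 0.4 1 0 0.5;0 0.4 1 0 0.5;0 0.4 1 0 0.5;0 0.4 1 0 0.5;0 0.4 1 0 0.5;0 0.4 1 0 0.5")

```text
time_s: 2.1
tcp_pos: [0.3068, 0.2411, 0.2515]
tcp_rot: [1.158, 1.241, -1.159]
ft_force: [1.0, 0.4, -1.1]
gripper_width: 0.0429
```

>>> drive_tool(deltas="0 0.45 1 0 0.5;0 0.45 1 0 0.5;0 0.45 1 0 0.5;0 0.45 1 0 0.5;0 0.45 1 0 0.5;0 0.45 1 0 0.5;0 0.45 1 0 0.5;0 0.45 1 0 0.5;0 0.45 1 0 0.5;0 0.45 1 0 0.5")

```text
time_s: 3.1
tcp_pos: [0.462, -0.049, 0.2514]
tcp_rot: [1.159, 1.241, -1.159]
ft_force: [0.3, 0.9, -0.3]
gripper_width: 0.0427
```

>>> drive_tool(deltas="0.3 0.45 1 0 0.5;0.5 0.45 1 0 0.5;0.7 0.45 1 0 0.5;0.8 0.45 1 0 0.5;0.8 0.45 1 0 0.5;0.8 0.45 1 0 0.5;0.5 0.2 0.35 0 0.5;0 0 0 0 0.5")

```text
time_s: 3.9
tcp_pos: [0.5602, -0.2325, 0.1164]
tcp_rot: [1.16, 1.245, -1.162]
ft_force: [-0.9, 0.5, 0.2]
gripper_width: 0.0429
```

```bash
python3 -c "
from h import *
st()"
```

```text
t 3.9 rack xy mm [ -15.1 -225.5] z 116.4 jaw yaw vs rack -0.002 F [-0.9  0.5  0.2] w 42.9 q [-0.52  0.5  -0.16  0.92 -0.    0.99]
```

>>> drive_tool(deltas="0.3 0.07 0.6 0 0.5;0.4 0 0.5 0 0.5;0.5 0 0 0 0.5;0.3 0 0 0 0.5;0 0 0 0 0.5")

```text
time_s: 4.4
tcp_pos: [0.5647, -0.2642, 0.0733]
tcp_rot: [1.159, 1.243, -1.16]
ft_force: [0.4, 0.4, 0.3]
gripper_width: 0.0426
```

```bash
python3 -c "
from h import *
st()
for n in ['scene','wrist']:
    im=viewer.grab_frame(n)[:,:,::-1]
    if n=='scene': im=cv2.resize(im[190:330,130:330],None,fx=4,fy=4,interpolation=cv2.INTER_CUBIC)
    cv2.imwrite(f'pics/{n}1.png',im)
"
```

```text
t 4.4 rack xy mm [ -12.8 -257.4] z 73.3 jaw yaw vs rack 0.0 F [0.4 0.4 0.3] w 42.6 q [-0.56  0.57 -0.16  0.84 -0.    0.95]
```

View pics/scene1.png

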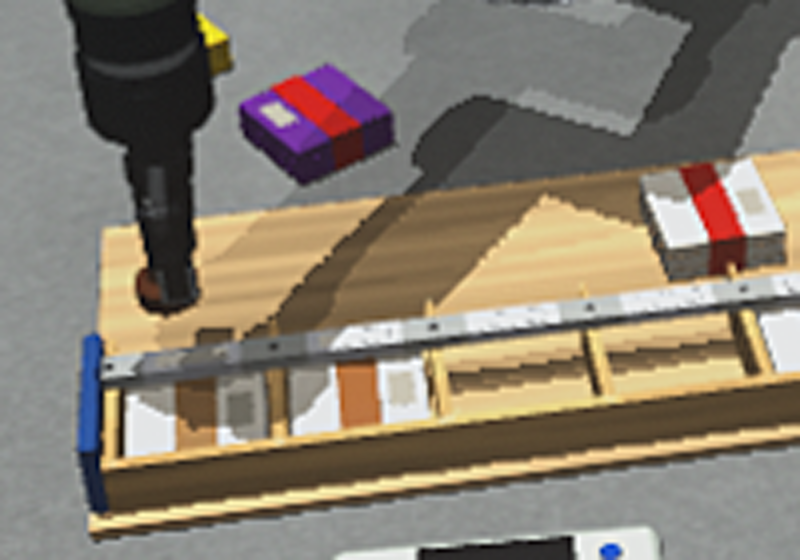

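View pics/wrist1.png

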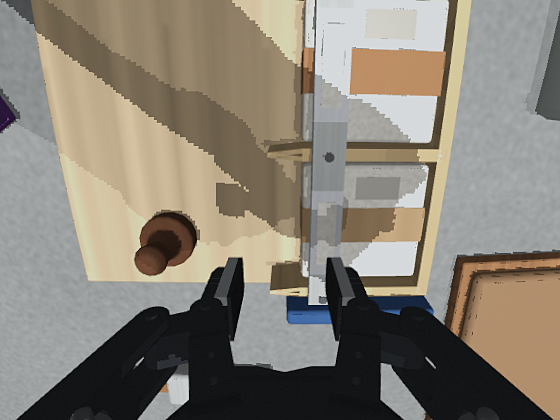

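```bash
python3 -c "
from h import *
def w(x,y,z): return [*(q[:2]+RR@np.array([x,y])/1000),z/1000]
for z in (73,78,83): print(z,proj('wrist',[w(x,y,z) for x in (8.5,16,23) for y in (-246,-257)]).round(0).tolist())
print('rail',proj('wrist',[w(x,y,58) for x in (6,26) for y in (-204,-102)]).round(0).tolist())
"
```

```text
73 [[316.0, 228.0], [315.0, 245.0], [329.0, 228.0], [328.0, 245.0], [340.0, 228.0], [339.0, 245.0]]
78 [[317.0, 231.0], [316.0, 248.0], [330.0, 231.0], [329.0, 248.0], [342.0, 231.0], [340.0, 248.0]]
83 [[318.0, 235.0], [317.0, 252.0], [331.0, 235.0], [330.0, 252.0], [343.0, 235.0], [342.0, 252.0]]
rail [[312.0, 154.0], [316.0, -41.0], [345.0, 154.0], [355.0, -40.0]]
```

>>> drive_tool(deltas="0.2 -0.07 0 0 0.5;0.2 0 0 0 0.5;0.07 0 0 0 0.5;0 0 0 0 0.5")

```text
time_s: 4.9
tcp_pos: [0.5635, -0.2646, 0.0601]
tcp_rot: [1.159, 1.241, -1.159]
ft_force: [-0.2, 0.5, -0.0]
gripper_width: 0.0426
```

>>> drive_tool(deltas="0.05 0 0 0 0.5;0.05 0 0 0 0.5;0 0 0 0 0.5")

```text
time_s: 5.2
tcp_pos: [0.5637, -0.2648, 0.0574]
tcp_rot: [1.159, 1.241, -1.159]
ft_force: [-0.0, 0.2, 0.0]
gripper_width: 0.0432
```

>>> drive_tool(deltas="0.05 0 0 0 0.5;0.05 0 0 0 0.5;0 0 0 0 0.5")

```text
time_s: 5.5
tcp_pos: [0.5636, -0.2647, 0.0543]
tcp_rot: [1.159, 1.241, -1.159]
ft_force: [-0.5, 0.1, 0.7]
gripper_width: 0.0429
```

>>> drive_tool(deltas="0.04 0 0 0 0.5;0.04 0 0 0 0.5;0 0 0 0 0.5")

```text
time_s: 5.8
tcp_pos: [0.5636, -0.2648, 0.052]
tcp_rot: [1.159, 1.241, -1.159]
ft_force: [-0.7, -0.6, 0.4]
gripper_width: 0.0427
```

>>> drive_tool(deltas="0.04 0 0 0 0.5;0.03 0 0 0 0.5;0 0 0 0 0.5")

```text
time_s: 6.1
tcp_pos: [0.5637, -0.2648, 0.0499]
tcp_rot: [1.159, 1.241, -1.159]
ft_force: [0.9, -0.1, 0.1]
gripper_width: 0.0427
```

>>> drive_tool(deltas="0.03 0 0 0 0.5;0.03 0 0 0 0.5;0 0 0 0 0.5")

```text
time_s: 6.4
tcp_pos: [0.5637, -0.2648, 0.0481]
tcp_rot: [1.159, 1.241, -1.159]
ft_force: [0.3, 0.5, -1.0]
gripper_width: 0.0429
```

```bash
python3 -c "
from h import *
st()
for n in ['scene','wrist']:
    im=viewer.grab_frame(n)[:,:,::-1]
    im=cv2.resize(im[220:310,140:260] if n=='scene' else im[200:340,180:400],None,fx=6 if n=='scene' else 3.5,fy=6 if n=='scene' else 3.5,interpolation=cv2.INTER_CUBIC)
    cv2.imwrite(f'pics/{n}2.png',im)
def w(x,y,z): return [*(q[:2]+RR@np.array([x,y])/1000),z/1000]
print('rail',((proj('wrist',[w(x,y,58) for x in (6,26) for y in (-230,-257)])-[180,200])*3.5).round(0).tolist())
"
```

```text
t 6.4 rack xy mm [ -13.8 -257.9] z 48.1 jaw yaw vs rack 0.0 F [ 0.3  0.5 -1. ] w 42.9 q [-0.56  0.59 -0.19  0.79  0.    0.95]
rail [[485.0, 32.0], [479.0, 187.0], [612.0, 32.0], [599.0, 186.0]]
```

View pics/scene2.png

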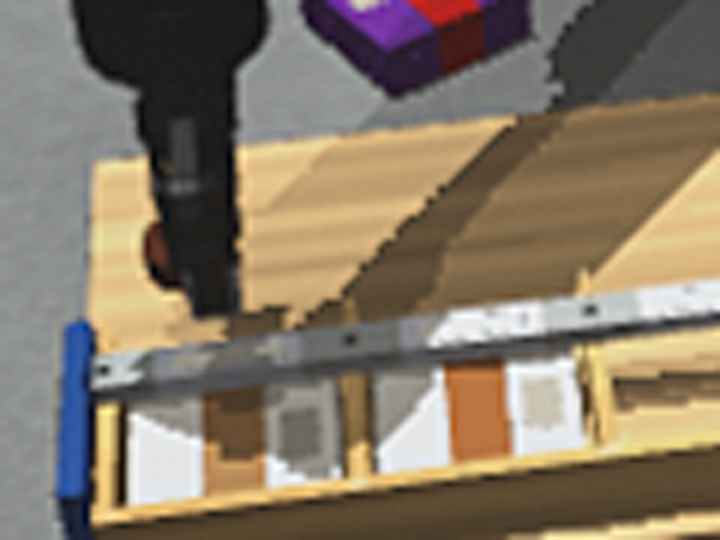

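View pics/wrist2.png

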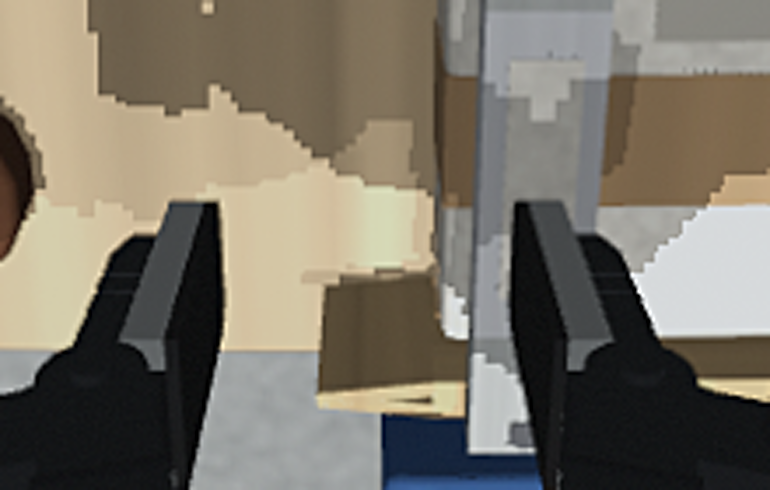

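```bash
python3 -c "
from h import *
def w(x,y,z): return [*(q[:2]+RR@np.array([x,y])/1000),z/1000]
cm=viewer.camera_model('wrist'); C=-cm['R'].T@cm['t']; print('cam rack',RR.T@(C[:2]-q[:2])*1000,C[2],'fx',cm['fx'],'fwd',cm['R'][2])
print('scene rail (crop px)',((proj('scene',[w(x,y,58) for x in (6,16,26) for y in (-247,-257,-268)])-[140,220])*6).round(0).tolist())
for z in (48,58,68,78): print(z,'scene tip',((proj('scene',[w(x,y,z) for x in (8,23) for y in (-247,-268)])-[140,220])*6).round(0).tolist(),'wrist',((proj('wrist',[w(x,-247,z) for x in (8,23)])-[180,200])*3.5).round(0).tolist())
print('px of tip TCP',((proj('wrist',[w(-13.8,-257.9,z) for z in (48,58,68)])-[180,200])*3.5).round(0))
"
```

```text
cam rack [ -12.83866566 -175.01633172] 0.21774643842074964 fx 308.4425265030259 fwd [ 0.02221773 -0.32151811 -0.94664274]
scene rail (crop px) [[248.0, 336.0], [224.0, 339.0], [198.0, 342.0], [249.0, 352.0], [225.0, 355.0], [198.0, 358.0], [249.0, 368.0], [225.0, 371.0], [198.0, 374.0]]
48 scene tip [[251.0, 357.0], [201.0, 363.0], [252.0, 381.0], [201.0, 387.0]] wrist [[486.0, 107.0], [574.0, 107.0]]
58 scene tip [[248.0, 339.0], [198.0, 346.0], [249.0, 363.0], [198.0, 369.0]] wrist [[493.0, 131.0], [585.0, 131.0]]
68 scene tip [[246.0, 322.0], [195.0, 328.0], [246.0, 345.0], [195.0, 352.0]] wrist [[500.0, 158.0], [598.0, 158.0]]
78 scene tip [[243.0, 304.0], [192.0, 310.0], [243.0, 327.0], [191.0, 334.0]] wrist [[509.0, 188.0], [612.0, 188.0]]
px of tip TCP [[359. 165.]
 [359. 192.]
 [358. 221.]]
```

>>> drive_tool(deltas="0.1 0 0 0 0.5;0.1 0 0 0 0.5;0.1 0 0 0 0.5;0 0 0 0 0.5")

```text
time_s: 6.9
tcp_pos: [0.5634, -0.2646, 0.0386]
tcp_rot: [1.159, 1.242, -1.159]
ft_force: [0.4, 0.0, -0.4]
gripper_width: 0.0429
```

>>> drive_tool(deltas="0.06 0 0 0 0.5;0.05 0 0 0 0.5;0 0 0 0 0.5")

```text
time_s: 7.2
tcp_pos: [0.5636, -0.2647, 0.0358]
tcp_rot: [1.159, 1.241, -1.159]
ft_force: [-0.3, -0.4, -0.7]
gripper_width: 0.0431
```

```bash
python3 -c "
from h import *
im=viewer.grab_frame('scene')[:,:,::-1]
a=cv2.resize(im[240:300,150:230],None,fx=6,fy=6,interpolation=cv2.INTER_CUBIC)
im=viewer.grab_frame('wrist')[:,:,::-1]
b=cv2.resize(im[200:320,240:400],None,fx=3,fy=3,interpolation=cv2.INTER_CUBIC)
cv2.imwrite('pics/both3.png',np.vstack([a,b]))
"
```

```text
(no output)
```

View pics/both3.png

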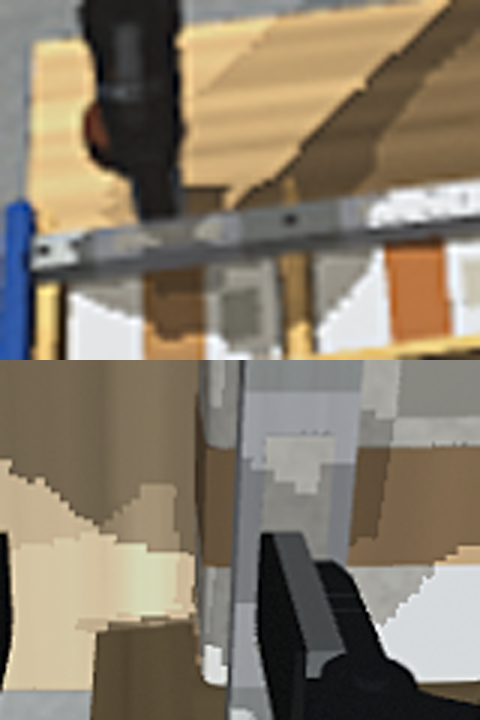

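>>> drive_tool(deltas="0.07 0 0 0 0.5;0.07 0 0 0 0.5;0 0 0 0 0.5")

```text
time_s: 7.6
tcp_pos: [0.5635, -0.2647, 0.0314]
tcp_rot: [1.159, 1.241, -1.159]
ft_force: [-0.3, -0.5, -0.5]
gripper_width: 0.0424
```

>>> drive_tool(deltas="0.06 0 0 0 0.5;0.06 0 0 0 0.5;0 0 0 0 0.5")

```text
time_s: 7.9
tcp_pos: [0.5639, -0.2649, 0.0286]
tcp_rot: [1.159, 1.24, -1.159]
ft_force: [-1.6, 0.4, 3.5]
gripper_width: 0.0425
```

>>> drive_tool(deltas="0.02 0 0 0 0.5;0 0 -0.15 0 0.5;0 0 -0.3 0 0.5;0 0 -0.3 0 0.5;0 0 -0.3 0 0.5")

```text
time_s: 8.4
tcp_pos: [0.5627, -0.2341, 0.0285]
tcp_rot: [1.158, 1.237, -1.159]
ft_force: [0.7, -3.4, 5.2]
gripper_width: 0.0429
```

```bash
python3 -c "
from h import *
st()"
```

```text
t 8.4 rack xy mm [ -12.7 -227.3] z 28.5 jaw yaw vs rack -0.0 F [ 0.7 -3.4  5.2] w 42.9 q [-0.51  0.59 -0.25  0.72 -0.    0.99]
```

Contact is steady (≈5 N) with friction opposing the slide. I'll continue along the rail.

>>> drive_tool(deltas="0 0 -0.3 0 0.5;0 0 -0.3 0 0.5;0 -0.03 -0.3 0 0.5;0 0 -0.3 0 0.5;0 0 -0.3 0 0.5;0 0 -0.3 0 0.5;0 0 -0.3 0 0.5;0 0 -0.3 0 0.5")

```text
time_s: 9.2
tcp_pos: [0.5569, -0.1622, 0.0285]
tcp_rot: [1.158, 1.237, -1.159]
ft_force: [-0.1, -4.7, 5.3]
gripper_width: 0.0427
```

```bash
python3 -c "
from h import *
st()"
```

```text
t 9.2 rack xy mm [ -13.6 -155.1] z 28.5 jaw yaw vs rack 0.0 F [-0.1 -4.7  5.3] w 42.7 q [-0.41  0.55 -0.34  0.68 -0.    1.09]
```

>>> drive_tool(deltas="0 0 -0.3 0 0.5;0 0 -0.3 0 0.5;0 0 -0.3 0 0.5;0 0 -0.3 0 0.5;0 0 -0.3 0 0.5;0 0 -0.3 0 0.5;0 0 -0.3 0 0.5;0 0 -0.3 0 0.5")

```text
time_s: 10.0
tcp_pos: [0.552, -0.0904, 0.0285]
tcp_rot: [1.158, 1.237, -1.159]
ft_force: [-0.2, -5.1, 5.8]
gripper_width: 0.043
```

>>> drive_tool(deltas="0 0 -0.3 0 0.5;0 0 -0.3 0 0.5;0 0 -0.2 0 0.5;0 0 0 0 0.5")

```text
time_s: 10.4
tcp_pos: [0.5502, -0.0654, 0.0285]
tcp_rot: [1.158, 1.238, -1.157]
ft_force: [0.7, -1.7, 6.4]
gripper_width: 0.0423
```

```bash
python3 -c "
from h import *
st()
im=viewer.grab_frame('scene')[:,:,::-1]
cv2.imwrite('pics/rail3.png',cv2.resize(im[210:320,140:300],None,fx=5,fy=5,interpolation=cv2.INTER_CUBIC))
"
```

```text
t 10.4 rack xy mm [-13.7 -58.1] z 28.5 jaw yaw vs rack 0.001 F [ 0.7 -1.7  6.4] w 42.3 q [-0.25  0.51 -0.41  0.65 -0.    1.25]
```

View pics/rail3.png

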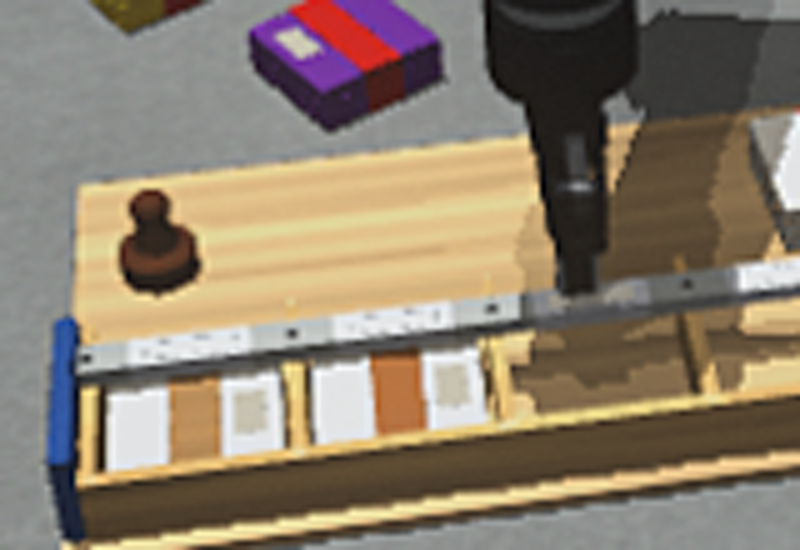

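The fingertip is on the rail plate over the third gap (crop (580,292)), with ~6 N kept throughout and exactly two dividers crossed. I'll lift off and go to the packet's left side.

>>> drive_tool(deltas="0 0 -0.25 0 0.5;-0.5 0 0 0 0.5;-0.9 0 0 0 0.5;0 -0.4 -1 0 0.5;0 -0.4 -1 0 0.5;0 -0.4 -1 0 0.5;0 -0.4 -1 0 0.5;0 -0.4 -1 0 0.5;0 -0.4 -1 0 0.5;0 -0.4 -1 0 0.5")

```text
time_s: 11.45
tcp_pos: [0.4485, 0.1472, 0.069]
tcp_rot: [1.158, 1.243, -1.159]
ft_force: [-0.7, 0.2, -0.1]
gripper_width: 0.0426
```

>>> drive_tool(deltas="0 -0.2 -0.9 0 0.5;0.5 0 0 0 0.5;0 0 0 0 0.5")

```text
time_s: 11.75
tcp_pos: [0.44, 0.1729, 0.053]
tcp_rot: [1.155, 1.245, -1.16]
ft_force: [-0.1, -1.3, -0.7]
gripper_width: 0.0429
```

```bash
python3 -c "
from h import *
st()
im=viewer.grab_frame('wrist')[:,:,::-1]
cv2.imwrite('pics/w4.png',im)
"
```

```text
t 11.75 rack xy mm [-107.6  187.1] z 53.0 jaw yaw vs rack 0.003 F [-0.1 -1.3 -0.7] w 42.9 q [ 0.22  0.36 -0.59  0.63  0.    1.72]
```

View pics/w4.png

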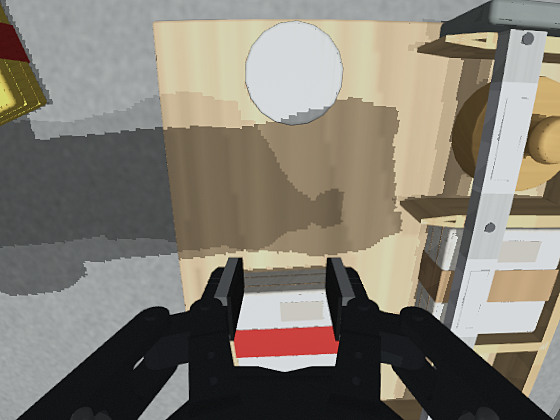

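>>> drive_tool(deltas="0.5 0.15 0 0 0.5;0.7 0 0 0 0.5;0.5 0 0 0 0.5;0 0 0 0 0.5")

```text
time_s: 12.2
tcp_pos: [0.4456, 0.1715, 0.0022]
tcp_rot: [1.158, 1.243, -1.163]
ft_force: [-1.3, 0.6, -0.7]
gripper_width: 0.0422
```

>>> drive_tool(deltas="0.15 0 0 0 0.5;0.15 0 0 0 0.5;0 0 0 0 0.5")

```text
time_s: 12.5
tcp_pos: [0.4475, 0.1722, -0.0053]
tcp_rot: [1.159, 1.24, -1.159]
ft_force: [0.4, 0.0, 0.5]
gripper_width: 0.0429
```

```bash
python3 -c "
from h import *
st()
a=viewer.grab_frame('scene')[:,:,::-1]
cv2.imwrite('pics/s5.png',cv2.resize(a[210:300,270:400],None,fx=5,fy=5,interpolation=cv2.INTER_CUBIC))
"
```

```text
t 12.5 rack xy mm [-100.1  185.9] z -5.3 jaw yaw vs rack 0.0 F [0.4 0.  0.5] w 42.9 q [ 0.21  0.46 -0.63  0.48  0.    1.72]
```

View pics/s5.png

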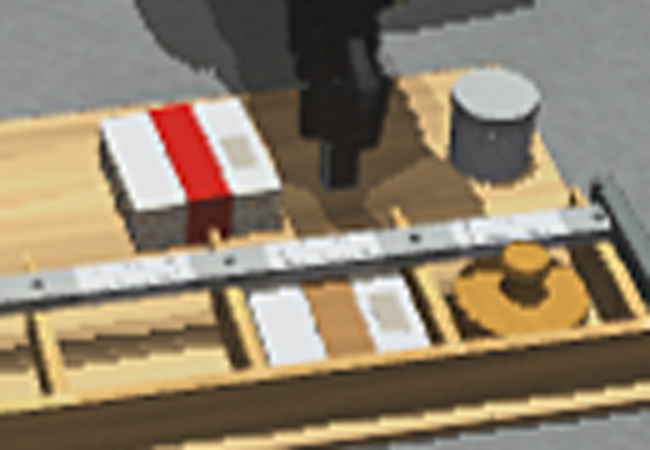

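>>> drive_tool(deltas="0.16 -0.07 0 0 0.5;0 0 0.4 0 0.5;0 0 0.2 0 0.5;0 0 0.2 0 0.5;0 0 0.3 0 0.5;0 0 0.3 0 0.5;0 0 0.3 0 0.5;0 0 0.3 0 0.5")

```text
time_s: 13.35
tcp_pos: [0.4495, 0.1118, -0.0101]
tcp_rot: [1.16, 1.241, -1.158]
ft_force: [0.4, 2.8, 1.2]
gripper_width: 0.0427
```

```bash
python3 -c "
from h import *
st()
a=viewer.grab_frame('scene')[:,:,::-1]
cv2.imwrite('pics/s6.png',cv2.resize(a[200:300,250:400],None,fx=5,fy=5,interpolation=cv2.INTER_CUBIC))
"
```

```text
t 13.35 rack xy mm [-102.2  125.5] z -10.1 jaw yaw vs rack 0.0 F [0.4 2.8 1.2] w 42.7 q [ 0.08  0.44 -0.68  0.45  0.    1.59]
```

View pics/s6.png

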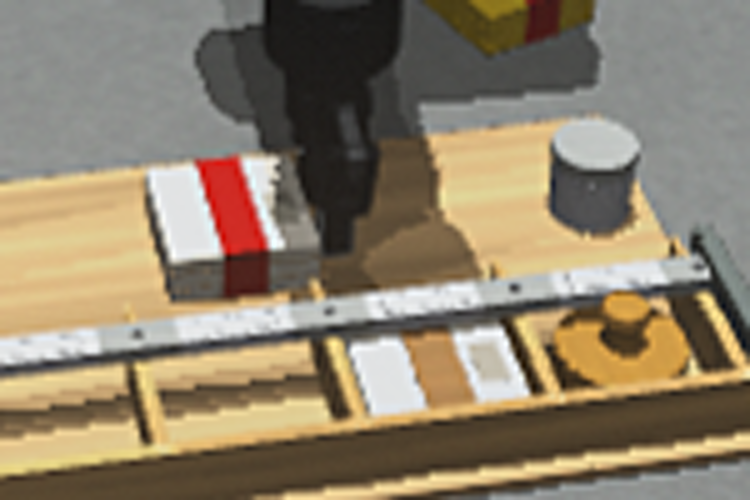

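>>> drive_tool(deltas="0 0 0.3 0 0.5;0 0 0.3 0 0.5;0 0 0.3 0 0.5;0 0 0.3 0 0.5;0 0 0.3 0 0.5;0 0 0.3 0 0.5;0 0 0.3 0 0.5;0 0 0.3 0 0.5;0 0 0.3 0 0.5")

```text
time_s: 14.3
tcp_pos: [0.4549, 0.0308, -0.0102]
tcp_rot: [1.159, 1.241, -1.159]
ft_force: [0.5, 4.6, 3.4]
gripper_width: 0.0426
```

>>> drive_tool(deltas="0 0 0.3 0 0.5;0 0 0.3 0 0.5;0 0 0.3 0 0.5;0 0 0.1 0 0.5;0 0 0 0 0.5")

```text
time_s: 14.8
tcp_pos: [0.4569, 0.0002, -0.0104]
tcp_rot: [1.158, 1.239, -1.161]
ft_force: [0.2, -0.5, -0.2]
gripper_width: 0.0424
```

```bash
python3 -c "
from h import *
st()
for n in ['scene','top']:
  a=viewer.grab_frame(n)[:,:,::-1]; cv2.imwrite(f'pics/{n}7.png',a)
  a=a[200:300,180:330] if n=='scene' else a[130:250,220:380]
  cv2.imwrite(f'pics/{n}7c.png',cv2.resize(a,None,fx=5,fy=5,interpolation=cv2.INTER_CUBIC))
"
```

```text
t 14.8 rack xy mm [-102.4   13.6] z -10.4 jaw yaw vs rack -0.001 F [ 0.2 -0.5 -0.2] w 42.4 q [-0.16  0.44 -0.69  0.44 -0.    1.34]
```

View pics/scene7c.png

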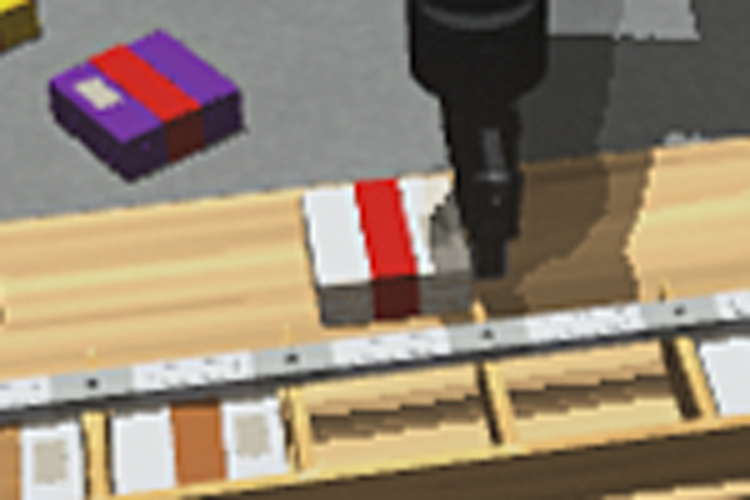

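View pics/top7c.png

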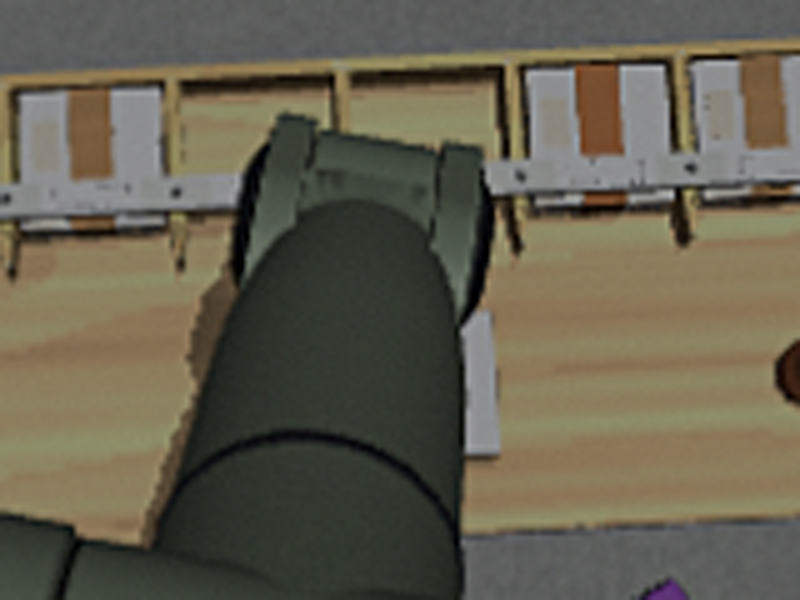

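```bash
python3 -c "
from h import *
f=lambda n,p,o:(RR.T@(ray(n,[(np.array(p)+.5)/5-.5+o],.042)[0][:2]-q[:2])*1000).round(1)
for p in [(491,312),(499,455)]: print('top',f('top',p,np.array([220,130])))
for p in [(303,196),(320,286),(470,277)]: print('scene',f('scene',p,np.array([180,200])))
"
```

```text
top [-62.6 -80.3]
top [-148.3  -79.6]
scene [-141.4  -82.5]
scene [-60.3 -81.8]
scene [-53.   -0.4]
```

>>> drive_tool(deltas="0 0 0.15 0 0.5;0 0 0.15 0 0.5;0 0 0.13 0 0.5;0 0 0 0 0.5;0 0 -0.4 0 0.5;0 0 -0.6 0 0.5;-0.5 0 -0.3 0 0.5;-0.9 0 0 0 0.5;-0.9 0 0 0 0.5;-0.3 0 0 0 0.5")

```text
time_s: 15.9
tcp_pos: [0.4568, 0.0281, 0.0701]
tcp_rot: [1.159, 1.238, -1.156]
ft_force: [0.3, -0.6, 0.3]
gripper_width: 0.0431
```

>>> drive_tool(deltas="0 -0.8 0 -1 0.5;0 -0.8 0.1 -1 0.5;0 -0.8 0.25 -1 0.5;0 -0.8 0.3 -1 0.5;0 -0.6 0.45 -1 0.5;0 -0.5 0.55 -1 0.5;0 -0.4 0.6 -1 0.5;0 0 0 -1 0.5;0 0 0 -1 0.5;0 0 0 -1 0.5")

```text
time_s: 16.9
tcp_pos: [0.3636, -0.0783, 0.0673]
tcp_rot: [0.234, 1.559, -0.234]
ft_force: [0.8, -0.1, -0.9]
gripper_width: 0.0425
```

>>> drive_tool(deltas="0 0 0 -1 0.5;0 0 0 -1 0.5;0 0 0 -1 0.5;0 0 0 -0.1 0.5;0 0 0 0 0.5")

```text
time_s: 17.4
tcp_pos: [0.3637, -0.0782, 0.0675]
tcp_rot: [-0.053, 1.571, 0.053]
ft_force: [-0.3, -0.0, -0.4]
gripper_width: 0.0429
```

```bash
python3 -c "
from h import *
st()
for n in ['scene','top']:
  a=viewer.grab_frame(n)[:,:,::-1]; cv2.imwrite(f'pics/{n}8.png',a)
  a=a[200:300,180:330] if n=='scene' else a[130:250,220:380]
  cv2.imwrite(f'pics/{n}8c.png',cv2.resize(a,None,fx=5,fy=5,interpolation=cv2.INTER_CUBIC))
"
```

```text
t 17.4 rack xy mm [-200.7  -58.3] z 67.5 jaw yaw vs rack 1.571 F [-0.3 -0.  -0.4] w 42.9 q [-0.41  0.17 -0.82  0.59 -0.   -0.48]
```

View pics/scene8c.png

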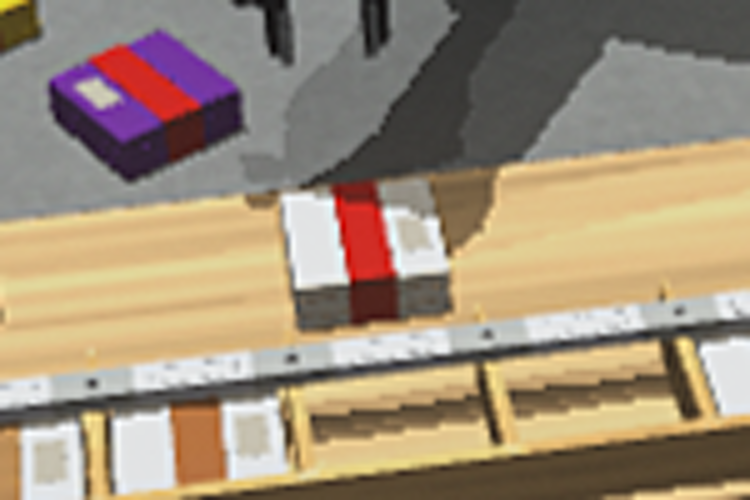

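View pics/top8c.png

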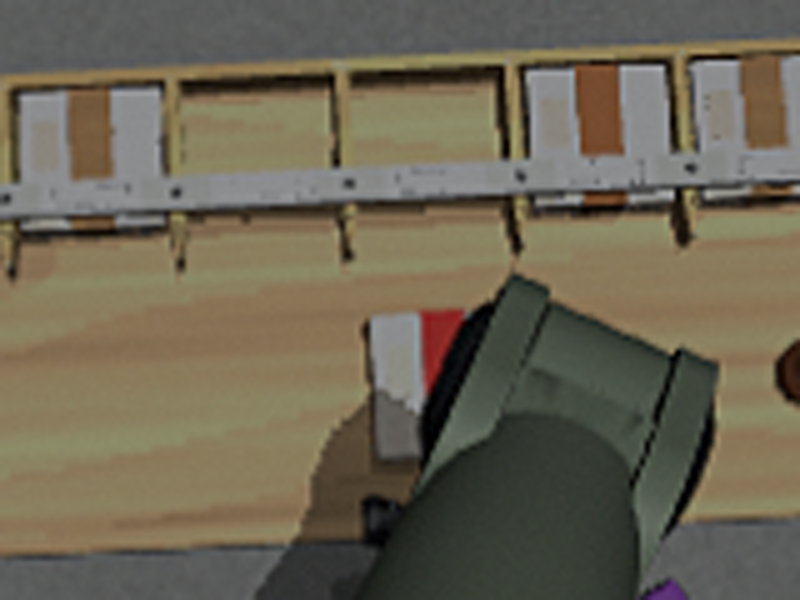

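```bash
python3 -c "
from h import *
f=lambda n,p,o:(RR.T@(ray(n,[(np.array(p)+.5)/5-.5+o],.042)[0][:2]-q[:2])*1000).round(1)
for p in [(369,316),(377,460)]: print('top',f('top',p,np.array([220,130])))
for p in [(281,196),(296,290),(449,276),(428,182)]: print('scene',f('scene',p,np.array([180,200])))
"
```

```text
top [-61.6  -7.8]
top [-147.8   -7.7]
scene [-143.7  -94.8]
scene [-59.3 -95. ]
scene [-56.  -11.6]
scene [-141.4  -10.7]
```

>>> drive_tool(deltas="0.7 0.23 0 0 0.5;0.8 0 0 0 0.5;0.7 0 0 0 0.5;0.35 0 0 0 0.5;0 0 0 0 0.5;0 0 0.5 0 0.5;0 0 0.5 0 0.5;0 0 0.2 0 0.5;0 0 0.3 0 0.5;0 0 0.3 0 0.5")

```text
time_s: 18.5
tcp_pos: [0.4157, -0.0675, -0.0087]
tcp_rot: [-0.054, 1.573, 0.054]
ft_force: [-4.3, -1.1, 3.1]
gripper_width: 0.0431
```

```bash
python3 -c "
from h import *
st()"
```

```text
t 18.5 rack xy mm [-148.1  -51.1] z -8.7 jaw yaw vs rack 1.572 F [-4.3 -1.1  3.1] w 43.1 q [-0.34  0.39 -0.78  0.41 -0.   -0.4 ]
```

>>> drive_tool(deltas="0 0 0.25 0 0.5;0 0 0.25 0 0.5;0 0 0.25 0 0.5;0 0 0.25 0 0.5;0 0 0.25 0 0.5;0 0 0.25 0 0.5;0 0 0.25 0 0.5")

```text
time_s: 19.2
tcp_pos: [0.4704, -0.0641, -0.0088]
tcp_rot: [-0.054, 1.57, 0.054]
ft_force: [-2.6, -0.4, -0.8]
gripper_width: 0.0427
```

```bash
python3 -c "
from h import *
st()
a=viewer.grab_frame('scene')[:,:,::-1]
cv2.imwrite('pics/s9.png',cv2.resize(a[200:300,180:330],None,fx=5,fy=5,interpolation=cv2.INTER_CUBIC))
"
```

```text
t 19.2 rack xy mm [-93.3 -51.4] z -8.8 jaw yaw vs rack 1.572 F [-2.6 -0.4 -0.8] w 42.7 q [-0.29  0.46 -0.64  0.47  0.   -0.36]
```

View pics/s9.png

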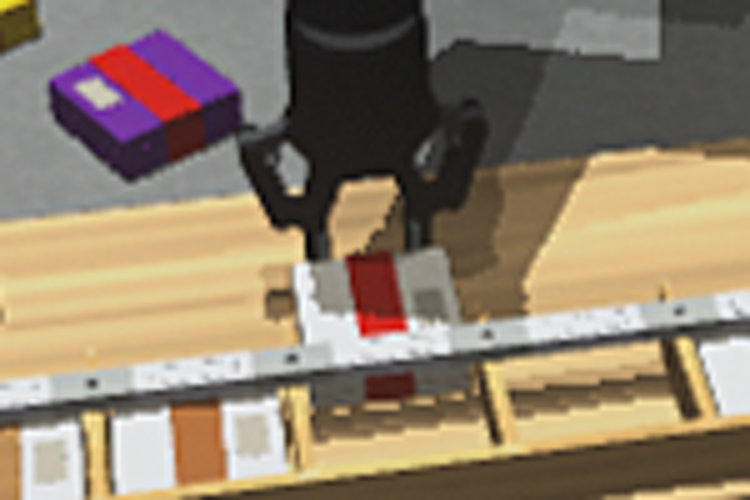

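>>> drive_tool(deltas="0 0 0.25 0 0.5;0 0 0.25 0 0.5;0 0 0.25 0 0.5;0 0 0.25 0 0.5;0 0 0.25 0 0.5;0 0 0.25 0 0.5;0 0 0.25 0 0.5;0 0 0.25 0 0.5")

```text
time_s: 20.05
tcp_pos: [0.5301, -0.06, -0.0087]
tcp_rot: [-0.054, 1.57, 0.054]
ft_force: [-3.4, -0.6, 0.7]
gripper_width: 0.0427
```

>>> drive_tool(deltas="0 0 0.2 0 0.5;0 0 0.15 0 0.5;0 0 0.05 0 0.5;0 0 0 0 0.5")

```text
time_s: 20.45
tcp_pos: [0.542, -0.0592, -0.0087]
tcp_rot: [-0.054, 1.569, 0.054]
ft_force: [-1.6, -0.3, -0.8]
gripper_width: 0.0426
```

```bash
python3 -c "
from h import *
st()
for n in ['scene','wrist']:
  a=viewer.grab_frame(n)[:,:,::-1]
  a=cv2.resize(a[200:300,180:330],None,fx=5,fy=5,interpolation=cv2.INTER_CUBIC) if n=='scene' else a
  cv2.imwrite(f'pics/{n}10.png',a)
"
```

```text
t 20.45 rack xy mm [-21.5 -51.4] z -8.7 jaw yaw vs rack 1.572 F [-1.6 -0.3 -0.8] w 42.6 q [-0.24  0.55 -0.46  0.56  0.   -0.31]
```

View pics/scene10.png

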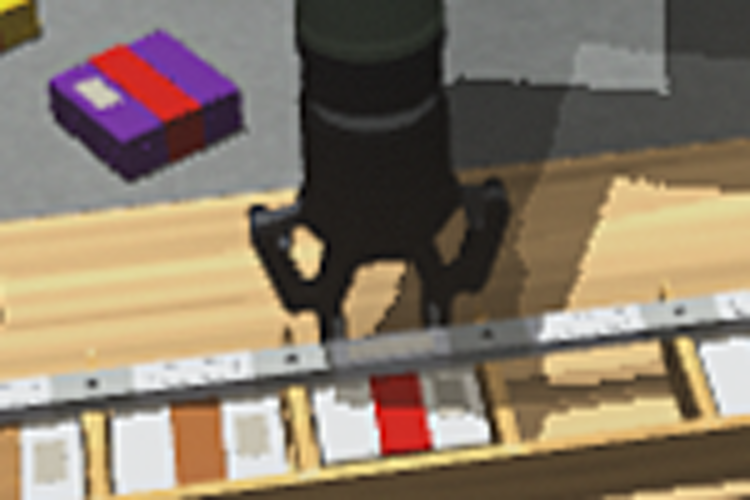

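View pics/wrist10.png

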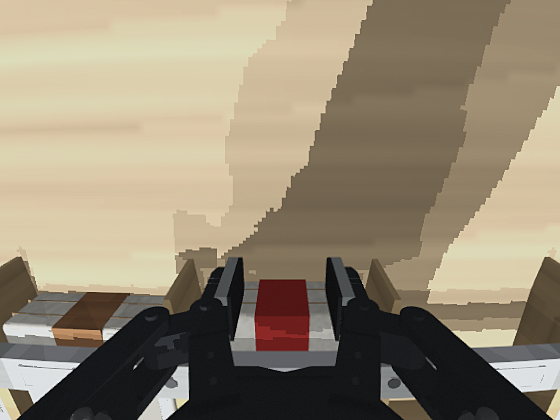

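>>> drive_tool(deltas="0 0 0.1 0 0.5;0 0 0.1 0 0.5;0 0 0.07 0 0.5;0 0 0 0 0.5")

```text
time_s: 20.95
tcp_pos: [0.5503, -0.0586, -0.0087]
tcp_rot: [-0.054, 1.569, 0.055]
ft_force: [-1.8, -0.9, 0.3]
gripper_width: 0.0426
```

>>> drive_tool(deltas="0 0 0.05 0 0.5;0 0 0.03 0 0.5;0 0 0 0 0.5")

```text
time_s: 21.25
tcp_pos: [0.5521, -0.0585, -0.0087]
tcp_rot: [-0.054, 1.57, 0.054]
ft_force: [-3.3, 0.2, 0.7]
gripper_width: 0.0426
```

```bash
python3 -c "
from h import *
st()"
```

```text
t 21.25 rack xy mm [-11.4 -51.3] z -8.7 jaw yaw vs rack 1.572 F [-3.3  0.2  0.7] w 42.6 q [-0.24  0.57 -0.43  0.57  0.   -0.31]
```

>>> drive_tool(deltas="0 0 0.03 0 0.5;0 0 0.03 0 0.5;0 0 0 0 0.5")

```text
time_s: 21.55
tcp_pos: [0.5532, -0.0583, -0.0088]
tcp_rot: [-0.054, 1.571, 0.054]
ft_force: [-4.7, -1.1, 3.6]
gripper_width: 0.0425
```

>>> drive_tool(deltas="0 0 0.03 0 0.5;0 0 0 0 0.5")

```text
time_s: 21.75
tcp_pos: [0.5532, -0.0583, -0.0088]
tcp_rot: [-0.054, 1.573, 0.054]
ft_force: [-7.6, -1.2, 5.9]
gripper_width: 0.0427
```

>>> drive_tool(deltas="0 0 0.03 0 0.5;0 0 0 0 0.5")

```text
time_s: 21.95
tcp_pos: [0.5531, -0.0583, -0.0089]
tcp_rot: [-0.054, 1.574, 0.054]
ft_force: [-8.7, -1.0, 7.8]
gripper_width: 0.043
```

```bash
python3 -c "
from h import *
st()
a=viewer.grab_frame('scene')[:,:,::-1]
cv2.imwrite('pics/s11.png',cv2.resize(a[240:310,200:300],None,fx=8,fy=8,interpolation=cv2.INTER_CUBIC))
"
```

```text
t 21.95 rack xy mm [-10.4 -51.3] z -8.9 jaw yaw vs rack 1.572 F [-8.7 -1.   7.8] w 43.0 q [-0.24  0.57 -0.42  0.58 -0.   -0.31]
```

View pics/s11.png

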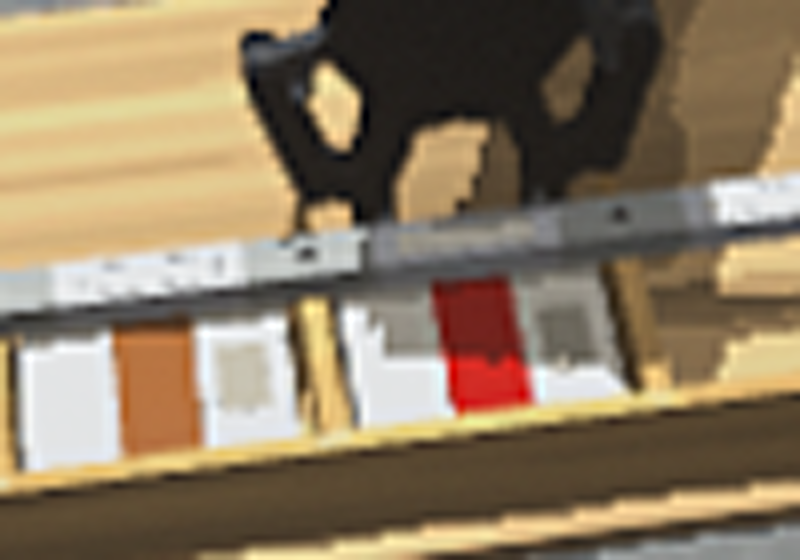

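>>> drive_tool(deltas="0 0 0.05 0 0.5;0 0 0 0 0.5;0 0 0 0 0.5")

```text
time_s: 22.3
tcp_pos: [0.553, -0.0583, -0.0091]
tcp_rot: [-0.055, 1.577, 0.054]
ft_force: [-13.4, -2.5, 8.4]
gripper_width: 0.0425
```

>>> drive_tool(deltas="0 0 -0.3 0 0.5;0 0 -0.5 0 0.5;0 0 -0.8 0 0.5;0 0 -0.8 0 0.5;-0.5 0 -0.8 0 0.5;-0.9 0 -0.8 0 0.5;-0.9 0 -0.6 0 0.5;-0.9 0 -0.5 0 0.5;-0.9 0 0 0 0.5;0 0 0 0 0.5")

```text
time_s: 23.3
tcp_pos: [0.4083, -0.0699, 0.1179]
tcp_rot: [-0.056, 1.561, 0.052]
ft_force: [0.9, 0.2, -0.5]
gripper_width: 0.0427
```

>>> drive_tool(deltas="0 0.8 -0.3 0 0.5;0 0.9 -0.3 0 0.5;0 0.9 0 0 0.5;0 0.9 0 0 0.5;0 0.9 0 0 0.5;0 0.9 0 0 0.5;0 0.9 0 0 0.5;0 0 0 0 0.5")

```text
time_s: 24.1
tcp_pos: [0.3743, 0.1182, 0.114]
tcp_rot: [-0.057, 1.568, 0.059]
ft_force: [-0.9, -0.1, -1.0]
gripper_width: 0.0426
```

```bash
python3 -c "
from h import *
st()
for n in ['scene','top']:
  a=viewer.grab_frame(n)[:,:,::-1]; cv2.imwrite(f'pics/{n}12.png',a)
  a=cv2.resize(a[240:310,200:300],None,fx=8,fy=8,interpolation=cv2.INTER_CUBIC) if n=='scene' else cv2.resize(a[130:210,260:360],None,fx=7,fy=7,interpolation=cv2.INTER_CUBIC)
  cv2.imwrite(f'pics/{n}12c.png',a)
def w(x,y,z): return [*(q[:2]+RR@np.array([x,y])/1000),z/1000]
X=[w(2,-8,42),w(2,-94,42),w(88,-94,42),w(88,-8,42)]
print('expected home corners crop: top',((proj('top',X)-[260,130]+.5)*7-.5).round().tolist(),'scene',((proj('scene',X)-[200,240]+.5)*8-.5).round().tolist())
"
```

```text
t 24.1 rack xy mm [-176.9  136.9] z 114.0 jaw yaw vs rack 1.577 F [-0.9 -0.1 -1. ] w 42.6 q [ 0.12  0.13 -0.71  0.73  0.    0.04]
expected home corners crop: top [[229.0, 296.0], [430.0, 287.0], [416.0, 93.0], [218.0, 102.0]] scene [[596.0, 231.0], [336.0, 263.0], [366.0, 445.0], [640.0, 410.0]]
```

View pics/scene12c.png

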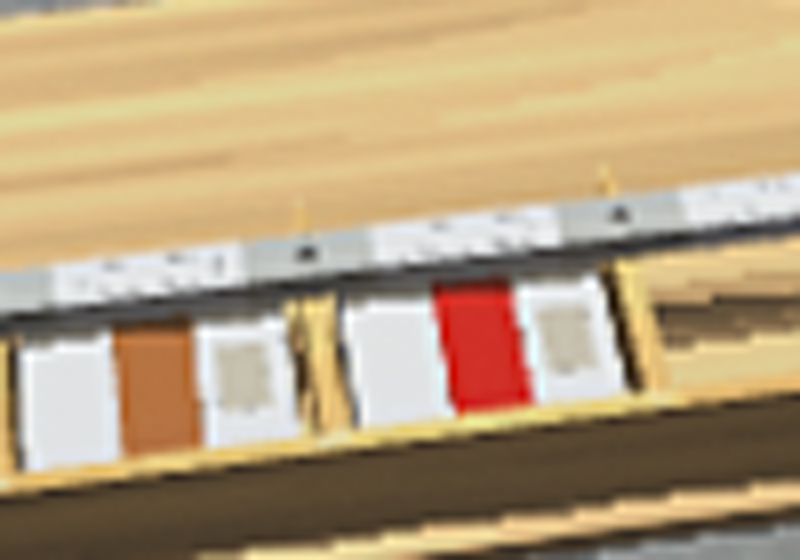

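View pics/top12c.png

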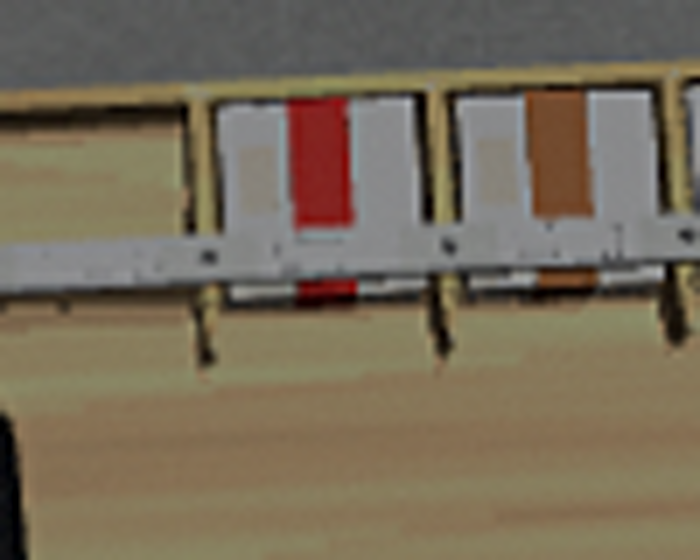

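View pics/top12.png

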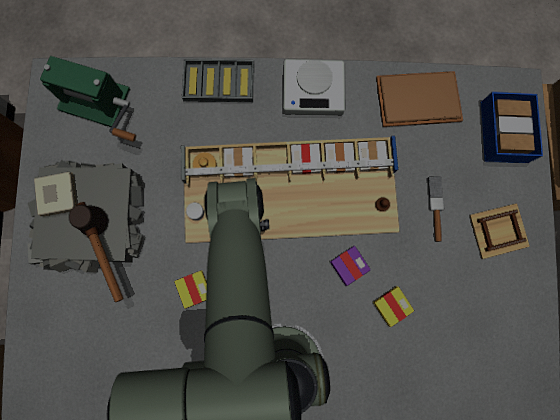

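The top crop shows the packet's back edge at rows 95–103 and its front at rows 285–302, matching the computed home corners and in line with the stored neighbour. The arm is clear and nothing else has moved. Handing in.

```bash
python3 -c "
from station import env
print(env.close_job())"
```

```text
the job is handed in; nothing more can be done
None
```

I handed the job in at about 24 s, with the red-banded packet fully home in the third gap from the blue end. No verdict is reported.

- **Rail:** I ran one fingertip along the rail from over gap 1 at the blue (right) end to over gap 3. Contact stayed at about 5–6 N the whole way.
- **Packet:** I slid it flat with two fingers, first sideways until it lined up with the gap, then straight in. It stopped moving against the back stop and held there while the push rose to about 13 N.

**Last checks:**
- In the final top view, the packet's corners match the computed home position to within about 2 mm, and it lines up with the stored packet beside it.
- The tin, dabber, weight, stored packets and look-alikes look unmoved, and the arm is clear of everything.

**Disagreement:** at half closure the fingertips sat about 29 mm above the reported TCP, far more than the description suggests. I found this from the pictures and from contact with the rail, and used the measured offset for the pushes.

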